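Right the fallen camera stand and hold its pole at the second stop

TASK

The little telescoping camera stand on the work table has been knocked over. Set it upright on its square foot with its pole still shut; then squeeze the release button on its head, draw the pole straight up past its first stop to its second stop (fully out) while the foot stays standing on the table, and finish while still holding it out at that height, because it sinks back if let go. Leave the other things on the table where they are.

Things in the scene. Friction and masses are not known exactly. Their poses are not given: they have to be found in the camera images.
- stand: Tabletop camera stand, 150 mm tall when shut, about 0.85 kg, mostly in the foot: dark steel plate 100 x 100 x 14 mm, sides along x and y. Origin: centre of the foot's underside; z runs along the pole to the head, x to the button side. At the start it lies on its -x side on foot edge and head, button up, pole sloping 16 deg down to the head; it can point many ways.
- collar_top (a point): Point on the pole axis at the top of the black collar (37 mm diameter, 15 mm high), 90 mm along the stand's z. Below it the bright outer tube, 26 mm diameter, down to the foot. The pole slides out of this collar. Axes as the stand's.
- head_grip (a point): Centre of the black head, 30 x 30 mm, 44 mm tall, on the pole axis; 116 mm from the stand's origin when shut, 196 mm fully out; about 20 mm above the table at the start. The head ends 4 mm above the collar when shut; on top of it a rubber disc, 23 mm diameter, and a small screw, 12 mm high together. Axes as the stand's.
- stud (a point): Outer face of the metal stud on the head's +y side: a flat disc of 16 mm diameter, 3 mm proud; its twin is on the -y side; both on one cross axis through the head's centre, 36 mm over the two. Gripped by the studs, the stand swings about them as the head is lifted, and the pole stays locked. Fingers fit beside them down to the table.
- button_face (a point): Outer face of the release button, 22 mm from the pole axis (7 mm proud) on the head's +x side, level with the head's centre: grey pad 16 mm wide, 26 mm tall. Squeeze it between the fingers against the plain -x side of the head (15 mm from the axis): 37 mm over both, 32 mm when pressed in.
- release_button (a joint): Travel of the release button, m: 0 out, 0.005 fully in; takes 2 to 4 N and springs back. The catch that locks the shut pole is free only while it is in by more than about 3.5 mm; once the pole is 5 mm out it slides without the button.
- pole_lower (a joint): Extension of the lower pole section out of the outer tube, m: 0 shut, 0.04 at its end, which is the first stop. Sliding needs about 2 N.
- pole_upper (a joint): Extension of the upper section (with the head) out of the lower one, m: 0 shut, 0.04 at its end. With the lower section also out this is the second stop, the head 80 mm higher than when shut. Needs 3 to 4 N, so it follows after the first stop. A pull of over about 7 N lifts the foot. Weight and a light spring draw both sections back if let go.
- tape_brown: Bystander: brown packing tape roll, 68 mm diameter, 48 mm high; origin under its centre.
- glue_stick: Bystander: glue stick standing, 24 mm diameter, 83 mm high; origin under its centre.
- till_roll: Bystander: white paper till roll standing, 48 mm diameter, 57 mm high; origin under its centre.
- staples_box: Bystander: small box of staples, 36 x 58 x 24 mm; origin under its centre.
- eraser: Bystander: eraser, 19 x 42 x 12 mm; origin under its centre.
- stapler: Bystander: desk stapler, 136 x 37 x 50 mm; origin under its centre.
There are look-alikes about, which are no part of the job. Of the things that look like the stand, the smaller one is meant.

How it is judged:
By the outcome, as a careful person would: the job done as asked, in the order asked, and still so for the second after the job is handed in, while the arm keeps its last pose, push and grip.
It also fails if it takes over 54 s, if anything falls off the work surface, if the arm or the gripper's body presses on something with over 40 N, if the wrist force passes 120 N, or if a joint passes its speed limit or range.

ROBOT

A 6-joint arm with a two-finger parallel gripper is mounted at the origin on the work surface; the furniture and walls round the work are solid. World frame = base frame: x ahead of the robot, y to its left, z up, the work surface at z = 0. Lengths are in m, angles in degrees, forces in N, time in s.
With the tool pointing down it reaches from about 0.375 to 0.9 m from the base axis. Payload 3.1 kg.
Tool frame: the origin (TCP) lies midway between the tips of the shut fingers; the grasp point (between the pads) lies 19 mm behind it; z points along the fingers, y is the line along which they close (so a half turn about z gives the same grasp; the last joint's range is limited). The gripper opens to 87 mm and grips with 3 to 60 N. Pads are 19 mm wide; open, the fingers measure 117 mm over their backs; the gripper's body (75 mm by 190 mm) begins 51 mm behind the grasp point.
Start: joints at [-10.227, 30.224, 82.088, -0, 67.689, -10.227], TCP at [0.625, 0, 0.223] pointing down, gripper open.
Joint ranges: [-176.69, 176.69], [-43.24, 126.21], [12.49, 139.97], [-82, 262], [0, 151.66], [-163.58, 163.58]. Speed limits (degrees/s): [159.86, 159.86, 180, 180, 180, 180].

INTERFACE

Orientations are given as a 3x3 rotation matrix whose columns are the frame's x, y, z axes.
In Python, from rig import read_state, optics, bot gives the robot as it stands. The module is installed in compiled form; this text tells all that it offers.
- The arm moves only by the tool send_rows, never from a script. Its argument "commands" is a list of rows, each a list of 7 numbers: the turn, a rotation vector about the tool's x, y, z in units of 5 degrees (1.0 is 5 degrees), then the shift along the tool's x, y, z in units of 30 mm (1.0 is 30 mm), then the opening, from 0 (shut) to 1 (fully open). In form: [[rx, ry, rz, tx, ty, tz, gripper], ...]. A call has 1 to 20 rows; each row is the pose to reach, as a shift and turn from the pose commanded when the call began, along the tool's axes at that moment; what a row does not reach only later rows make up. A row lasts 1/12 s, in which the tool goes at most 41.7 mm and 7.16 degrees, less where a joint would pass 70% of its speed; a pose out of reach is approached as far as the arm can. A call with a gripper value outside its range is refused whole. The fingers move at their own pace and stop on an object; the grip force is fixed at half the most. Time passes only in rows, so rows that repeat a pose let the fingers close. It gives the time, the measured TCP pose, the force, the opening and the grip force at its end, in the units of the state.
- read_state(): the state, without advancing time (a new reading comes with each control period).
- optics.capture(name): name is "scene" or "side" or "wrist"; returns a dict with "image" (480x640x3 uint8, blue, green, red), "intrinsics" (3x3 intrinsics, pixels), "k1" (the pictures are not rectified: a ray, as slopes to the right and down, at radius r is drawn at 1 + k1 r^2 times it, then the intrinsics apply), "extrinsics" (4x4, takes a point from world to camera coordinates); the wrist camera has in their place "T_tool_cam" (4x4, takes a point from camera to tool coordinates, whose origin is the TCP and whose axes are the flange's). Camera axes: x right, y down, z forward; pixel columns grow to the right and rows downward; lengths in m; the calibration is good to about 2 mm. A picture is of the moment at which its call begins: read the wrist's pose just before it. There is no depth.
- bot.hand_in(): hands the job in; it is judged then, once.
The state is a dict: "time_s": time; "joint_positions": joint angles; "qvel": joint speeds; "tau": joint torques, N m; "position": TCP position; "tcp_rot": TCP orientation; "force": force on the tool from outside, world axes, zero at the start; "moment": the same for the moment, N m; "opening": opening from 0.0 (shut) to 1.0 (fully open); "grasp_force": force on a finger pad.
Only numpy, scipy, OpenCV 4.12 (cv2) and the standard library are available. Lean on these libraries where they do the work, as an engineer would, in place of code of your own. Each camera call takes 0.05 s, during which the arm holds its last target. There are 200 camera calls.

## Working session

There is one attempt and no reset: what is moved stays moved. The work goes in short steps, Python scripts to look and compute and a tool call to move; the robot and the scene stay as the last step left them, time stands still between calls to the robot, and variables do not carry over. Pictures are saved under pics/ and viewed, at most 10 in all, crops included, and the job is handed in when it is done.

Besides the shell and the picture viewer there is one more tool, called after "Call:" as name(argument=value, ...), one argument or row to a line, values as JSON. send_rows: Moves the arm, as the interface text tells. Its arguments: {"type":"object","properties":{"commands":{"type":"array","items":{"type":"array","items":{"type":"number"}}}},"required":["commands"]}

```bash
mkdir -p pics; cat > h.py <<'E'
import numpy as np, cv2
from rig import read_state, optics, bot
def cam(name):
    s=read_state(); c=optics.capture(name)
    if name=="wrist":
        T=np.eye(4);T[:3,:3]=np.array(s["tcp_rot"]);T[:3,3]=s["position"]
        E=np.linalg.inv(T@np.array(c["T_tool_cam"]))
    else: E=np.array(c["extrinsics"])
    return c["image"],np.array(c["intrinsics"]),float(c["k1"]),E
def ray(px,K,k1,E):
    d=(np.array(px,float)-K[:2,2])/[K[0,0],K[1,1]]
    u=d.copy()
    for _ in range(30): u=d/(1+k1*(u@u))
    R=E[:3,:3];o=-R.T@E[:3,3]
    v=R.T@np.array([u[0],u[1],1]);return o,v/np.linalg.norm(v)
def onz(px,z,K,k1,E):
    o,v=ray(px,K,k1,E);return o+v*(z-o[2])/v[2]
def proj(P,K,k1,E):
    p=E[:3,:3]@np.array(P,float)+E[:3,3];u=p[:2]/p[2];u=u*(1+k1*(u@u));return u*[K[0,0],K[1,1]]+K[:2,2]
def two(r1,r2):
    (a,u),(b,v)=r1,r2
    t=np.linalg.lstsq(np.c_[u,-v],b-a,rcond=None)[0]
    p,q=a+t[0]*u,b+t[1]*v;return (p+q)/2,np.linalg.norm(p-q)
E
python3 - <<'E'
from h import *
for n in("scene","side","wrist"):
    im,K,k1,E=cam(n);cv2.imwrite(f"pics/{n}0.png",im);np.savez(f"{n}0.npz",im=im,K=K,k1=k1,E=E)
    print(n,K[0,0],k1,(-E[:3,:3].T@E[:3,3]).round(3),E[2,:3].round(2))
a=[cv2.imread(f"pics/{n}0.png") for n in("scene","side")]
E
```

```text
scene 613.2288369062186 -0.19075802221800503 [-0.501  0.85   0.717] [ 0.59 -0.68 -0.43]
side 458.5979810445193 -0.05629478820651604 [-0.055 -0.997  0.854] [ 0.38  0.69 -0.62]
wrist 411.76240546127474 -0.07266845695026519 [0.627 0.07  0.383] [-0.   -0.25 -0.97]
```

View pics/scene0.png

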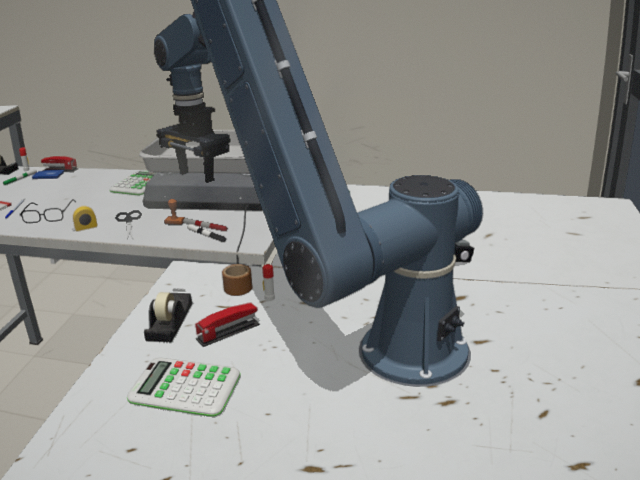

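View pics/side0.png

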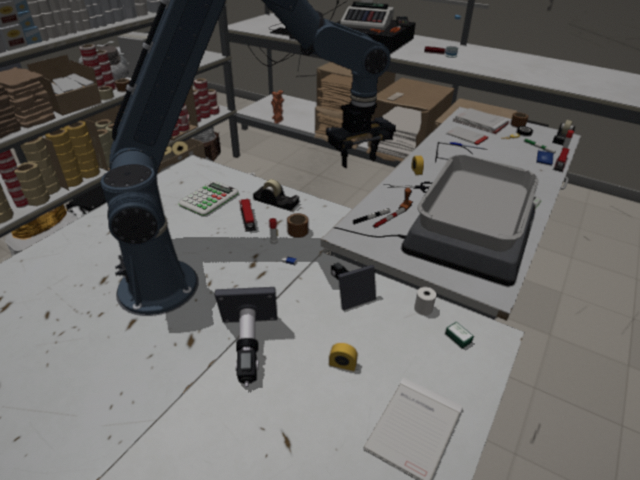

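The side view shows two stand look-alikes: A with its foot at (248,303) and head at (247,365), and B with its foot at (357,287) and head at (338,269). Next I compare their sizes.

```bash
python3 - <<'E'
from h import *
d=np.load("side0.npz");K,k1,E=d["K"],float(d["k1"]),d["E"]
for n,p,z in[("A foot L",(220,318),0),("A foot R",(276,317),0),("A head",(245,370),.02),("A screw",(248,385),.02),("B bl",(343,307),0),("B br",(376,297),0),("B tl",(339,276),.1),("B tr",(373,267),.1),("B head",(338,269),.02),("till",(425,311),0),("eraser",(290,261),0),("glue",(273,242),0),("tapeY",(343,368),0)]:
    print(n,onz(p,z,K,k1,E).round(3))
im=cv2.resize(d["im"][235:405,190:390],None,fx=4,fy=3.5,interpolation=cv2.INTER_CUBIC)
im=cv2.resize(d["im"][240:400,195:395],None,fx=3.75,fy=3.75,interpolation=cv2.INTER_CUBIC);cv2.imwrite("pics/crop.png",im)
E
```

```text
A foot L [ 0.112 -0.187  0.   ]
A foot R [ 0.239 -0.248  0.   ]
A head [ 0.107 -0.379  0.02 ]
A screw [ 0.098 -0.419  0.02 ]
B bl [ 0.407 -0.296  0.   ]
B br [ 0.504 -0.305 -0.   ]
B tl [ 0.399 -0.282  0.1  ]
B tr [ 0.492 -0.292  0.1  ]
B head [ 0.459 -0.18   0.02 ]
till [ 0.588 -0.407 -0.   ]
eraser [ 0.366 -0.066 -0.   ]
glue [0.358 0.039 0.   ]
tapeY [ 0.309 -0.462  0.   ]
```

View pics/wrist0.png

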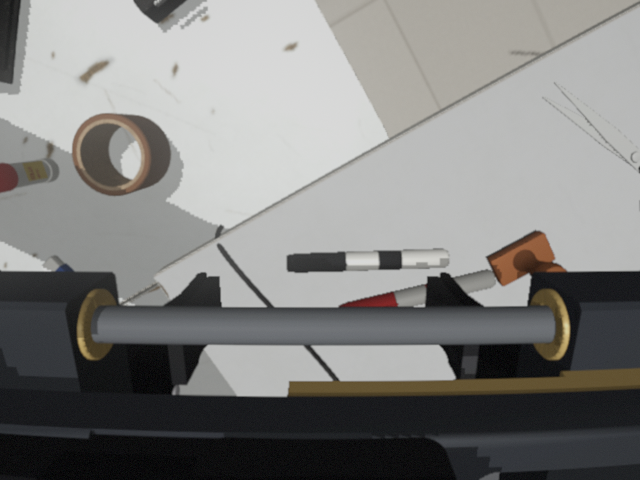

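View pics/crop.png

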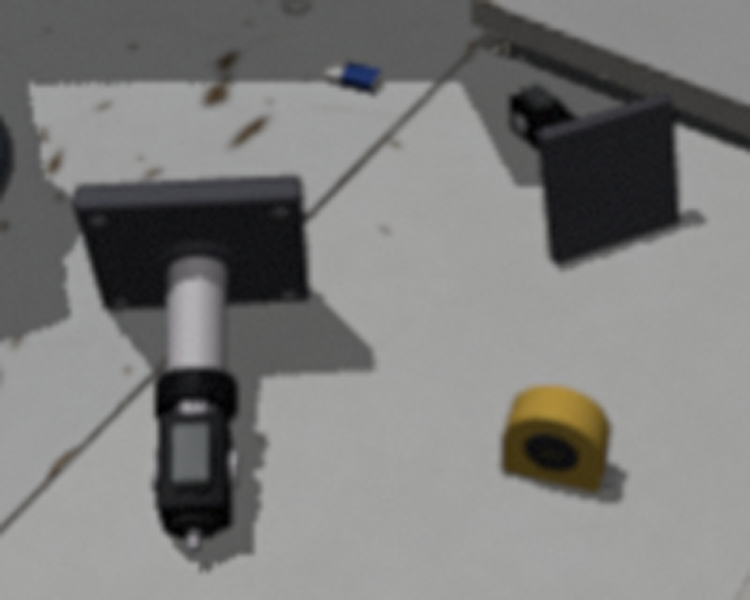

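B is chosen: its foot edge measures about 98 mm, against 140 mm for A. I move the wrist camera over B for a close look.

```bash
python3 - <<'E'
from h import *
s=read_state();R=np.array(s["tcp_rot"]);p=np.array(s["position"]);print(R.round(3),p)
print((R.T@(np.array([.45,-.30,.32])-p)/.03).round(2))
E
```

```text
[[ 0.     1.    -0.002]
 [ 1.    -0.     0.   ]
 [ 0.    -0.002 -1.   ]] [6.24440895e-01 1.31549935e-04 2.21792314e-01]
[-10.    -5.82  -3.27]
```

Call:
send_rows(
  commands=[
    [0, 0, 0, -10, -5.8, -3.3, 1],
    [0, 0, 0, -10, -5.8, -3.3, 1],
    [0, 0, 0, -10, -5.8, -3.3, 1],
    [0, 0, 0, -10, -5.8, -3.3, 1],
    [0, 0, 0, -10, -5.8, -3.3, 1],
    [0, 0, 0, -10, -5.8, -3.3, 1],
    [0, 0, 0, -10, -5.8, -3.3, 1],
    [0, 0, 0, -10, -5.8, -3.3, 1],
    [0, 0, 0, -10, -5.8, -3.3, 1],
    [0, 0, 0, -10, -5.8, -3.3, 1],
    [0, 0, 0, -10, -5.8, -3.3, 1],
    [0, 0, 0, -10, -5.8, -3.3, 1],
  ],
)

```text
time_s: 1.15
position: [0.4508, -0.2991, 0.321]
tcp_rot: [[0.0, 1.0, -0.001], [1.0, -0.0, 0.002], [0.002, -0.001, -1.0]]
force: [0.2, -0.7, 0.0]
opening: 1.0
grasp_force: 0.0
```

```bash
python3 - <<'E'
from h import *
im,K,k1,E=cam("wrist");cv2.imwrite("pics/wrist1.png",im);np.savez("wrist1.npz",im=im,K=K,k1=k1,E=E)
s=read_state();print(s["position"],s["time_s"])
E
```

```text
[ 0.45101911 -0.29861429  0.32082614] 1.2
```

View pics/wrist1.png

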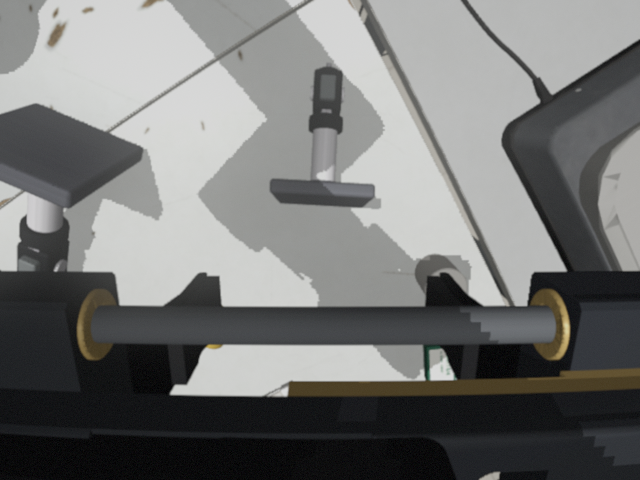

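The wrist view shows B with the head top at (327,67), button around (326,90), collar at (326,122) and foot edge from (272,190) to (374,192). The neighbouring bench edge runs from (385,30) to (505,300).

```bash
python3 - <<'E'
from h import *
d=np.load("wrist1.npz");im=d["im"];C=(d["K"],float(d["k1"]),d["E"])
e=np.load("side0.npz");S=(e["K"],float(e["k1"]),e["E"])
g=cv2.cvtColor(im,cv2.COLOR_BGR2GRAY)
m=((g<75)).astype(np.uint8);m[215:]=0
n,l,st,ce=cv2.connectedComponentsWithStats(m)
for i in range(1,n):
    if st[i,4]>150:
        pts=np.argwhere(l==i)[:,::-1].astype(np.float32);print(i,st[i],ce[i].round(1),cv2.minAreaRect(pts))
for y in range(62,212,6):
    r=g[y,255:390];xs=np.where(r<75)[0]+255
    print(y,[xs.min(),xs.max()] if len(xs) else None, g[y,326], end=" | ")
print()
print("bench edge z0,z.05", [onz(p,z,*C).round(3) for p in[(385,30),(415,110),(505,300)] for z in(0,.06)])
print("head top",onz((327.5,66),.0145,*C).round(3),"button",onz((327,90),.041,*C).round(3),"collar",onz((326,123),.045,*C).round(3),"footL",onz((271,185),.1,*C).round(3),onz((375,188),.1,*C).round(3))
E
```

```text
1 [ 462    0  178  215 7946] [558.5 126.1] ((532.6721801757812, 114.05108642578125), (188.8556365966797, 191.9810028076172), 12.946510314941406)
2 [ 309   68   33   65 1153] [326.3 104. ] ((326.0301818847656, 99.6863021850586), (32.089111328125, 63.69707107543945), 2.12109637260437)
9 [   0  123  127   84 4110] [ 53.5 162.9] ((55.35535430908203, 169.08453369140625), (132.15267944335938, 60.84257125854492), 19.09349250793457)
56 [580 171  18  44 581] [588.3 194.6] ((588.5, 192.5), (43.0, 17.0), 90.0)
60 [273 192  94  14 786] [317.5 199.1] ((319.3615417480469, 198.9923095703125), (93.35604095458984, 9.818193435668945), 3.1798300743103027)
62 None 147 | 68 [np.int64(323), np.int64(331)] 71 | 74 [np.int64(316), np.int64(340)] 82 | 80 [np.int64(315), np.int64(340)] 101 | 86 [np.int64(315), np.int64(340)] 100 | 92 [np.int64(314), np.int64(340)] 99 | 98 [np.int64(314), np.int64(340)] 88 | 104 [np.int64(314), np.int64(339)] 64 | 110 [np.int64(313), np.int64(339)] 124 | 116 [np.int64(311), np.int64(339)] 66 | 122 [np.int64(310), np.int64(341)] 62 | 128 [np.int64(310), np.int64(341)] 134 | 134 None 157 | 140 None 156 | 146 None 155 | 152 None 154 | 158 None 154 | 164 None 152 | 170 None 170 | 176 None 209 | 182 [np.int64(314), np.int64(318)] 94 | 188 None 94 | 194 [np.int64(274), np.int64(318)] 79 | 200 [np.int64(279), np.int64(365)] 67 | 206 None 135 | 
bench edge z0,z.05 [array([ 0.52 , -0.121,  0.   ]), array([ 0.512, -0.135,  0.06 ]), array([ 0.557, -0.206,  0.   ]), array([ 0.544, -0.209,  0.06 ]), array([ 0.686, -0.438,  0.   ]), array([ 0.657, -0.412,  0.06 ])]
head top [ 0.458 -0.162  0.015] button [ 0.457 -0.189  0.041] collar [ 0.456 -0.222  0.045] footL [ 0.404 -0.279  0.1  ] [ 0.501 -0.282  0.1  ]
```

```bash
python3 - <<'E'
from h import *
L=lambda n:(lambda d:(d["K"],float(d["k1"]),d["E"]))(np.load(n))
W=L("wrist1.npz");S=L("side0.npz");W0=L("wrist0.npz")
print("bench corner",two(ray((160,273),*W0),ray((324,244),*S)))
print("head end",two(ray((328,66),*W),ray((331,264),*S)))
print("foot TR",two(ray((375,186),*W),ray((373,267),*S)),"TL",two(ray((271,182),*W),ray((339,275),*S)))
o=np.array([.453,-.305,.052]);h=np.array([.044,.999,0]);c,s=.9613,.2756
z=c*h-[0,0,s];x=s*h+[0,0,c];y=np.cross(z,x)
for n,P in dict(btn=o+.116*z+.022*x,headtop=o+.138*z+.015*x,screw=o+.15*z,headbot=o+.094*z+.015*x,coltop=o+.09*z+.0185*x,footTR=o+.05*x-.05*y*-1,footTL=o+.05*x+.05*y*-1,tR=o+.05*x+.05*y+.014*z).items(): print(n,P.round(3),proj(P,*W).round(1),proj(P,*S).round(1))
s=read_state();print("move",(np.array(s["tcp_rot"]).T@(np.array([.457,-.193,.12])-s["position"])/.03).round(2), "head",(o+.116*z).round(3))
E
```

```text
bench corner (array([ 0.47565213, -0.06172303,  0.02131324]), np.float64(0.007285346811341738))
head end (array([ 0.45375796, -0.15999076,  0.0243183 ]), np.float64(0.010337138815042422))
foot TR (array([ 0.50207111, -0.28105011,  0.08768746]), np.float64(0.0016461478925568365)) TL (array([ 0.40329202, -0.27610207,  0.09653435]), np.float64(0.001583016192556952))
btn [ 0.458 -0.188  0.041] [328.3  88.6] [339.4 264.9]
headtop [ 0.459 -0.168  0.028] [329.   70.8] [336.  264.3]
screw [ 0.459 -0.161  0.011] [329.1  66. ] [334.6 267.6]
headbot [ 0.457 -0.211  0.041] [327.3 111.9] [343.4 270.1]
coltop [ 0.457 -0.213  0.045] [327.2 114.6] [344.  269.5]
footTR [ 0.504 -0.293  0.1  ] [377.  200.4] [377.  265.9]
footTL [ 0.404 -0.289  0.1  ] [270.6 195.8] [342.2 277. ]
tR [ 0.504 -0.28   0.096] [377.6 185.6] [374.1 264. ]
move [3.51 0.21 6.7 ] head [ 0.458 -0.194  0.02 ]
```

The model fits both views within about 2–3 px, so I approach above the head with the fingers across the studs.

Call:
send_rows(
  commands=[
    [0, 0, 0.5, 3.5, 0.2, 1.5, 1],
    [0, 0, 0.5, 3.5, 0.2, 3, 1],
    [0, 0, 0.5, 3.5, 0.2, 5, 1],
    [0, 0, 0.5, 3.5, 0.2, 6.7, 1],
    [0, 0, 0.5, 3.5, 0.2, 6.7, 1],
    [0, 0, 0.5, 3.5, 0.2, 6.7, 1],
    [0, 0, 0.5, 3.5, 0.2, 6.7, 1],
    [0, 0, 0.5, 3.5, 0.2, 6.7, 1],
  ],
)

```text
time_s: 1.87
position: [0.4562, -0.1927, 0.1192]
tcp_rot: [[0.041, 0.999, -0.004], [0.999, -0.041, 0.003], [0.003, -0.004, -1.0]]
force: [0.1, -0.6, 0.6]
opening: 0.998
grasp_force: 0.0
```

```bash
python3 - <<'E'
from h import *
im,K,k1,E=cam("wrist");cv2.imwrite("pics/wrist2.png",im);np.savez("wrist2.npz",im=im,K=K,k1=k1,E=E)
s=read_state();R=np.array(s["tcp_rot"]);print("move",(R.T@(np.array([.4565,-.194,.004])-s["position"])/.03).round(2),s["position"])
E
```

```text
move [ 0.01 -0.04  3.9 ] [ 0.45780049 -0.19441564  0.12092418]
```

View pics/wrist2.png

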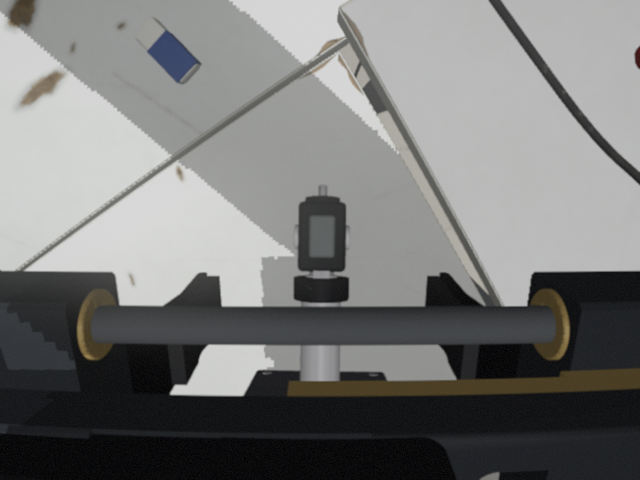

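The head sits at (322,237) with its studs at (298,238) and (347,238), centred between the fingers.

```bash
python3 - <<'E'
from h import *
d=np.load("wrist2.npz");C=(d["K"],float(d["k1"]),d["E"])
print("studs",onz((297.5,238),.022,*C).round(4),onz((347.5,238),.022,*C).round(4),"btn",onz((322,237),.041,*C).round(4),"screw",onz((323,186),.011,*C).round(4),"col",onz((321.5,279),.045,*C).round(4))
E
```

```text
studs [ 0.4413 -0.1904  0.022 ] [ 0.4738 -0.1917  0.022 ] btn [ 0.4576 -0.1855  0.041 ] screw [ 0.4592 -0.1586  0.011 ] col [ 0.4563 -0.2108  0.045 ]
```

Call:
send_rows(
  commands=[
    [0, 0, 0, 0.05, 0, 1, 1],
    [0, 0, 0, 0.05, 0, 2, 1],
    [0, 0, 0, 0.05, 0, 3, 1],
    [0, 0, 0, 0.05, 0, 3.5, 1],
    [0, 0, 0, 0.05, 0, 3.85, 1],
    [0, 0, 0, 0.05, 0, 3.85, 1],
    [0, 0, 0, 0.05, 0, 3.85, 0.2],
    [0, 0, 0, 0.05, 0, 3.85, 0.2],
    [0, 0, 0, 0.05, 0, 3.85, 0.2],
    [0, 0, 0, 0.05, 0, 3.85, 0.2],
    [0, 0, 0, 0.05, 0, 3.85, 0.2],
    [0, 0, 0, 0.05, 0, 3.85, 0.2],
    [0, 0, 0, 0.05, 0, 3.85, 0.2],
    [0, 0, 0, 0.05, 0, 3.85, 0.2],
  ],
)

```text
time_s: 3.08
position: [0.457, -0.1935, 0.0051]
tcp_rot: [[0.044, 0.999, 0.0], [0.999, -0.044, -0.0], [-0.0, 0.0, -1.0]]
force: [-0.5, 0.1, -0.8]
opening: 0.479
grasp_force: 0.0
```

Call:
send_rows(
  commands=[
    [0, 0, 0, 0, 0, 0, 0.2],
    [0, 0, 0, 0, 0, 0, 0.2],
    [0, 0, 0, 0, 0, 0, 0.2],
    [0, 0, 0, 0, 0, 0, 0.2],
    [0, 0, 0, 0, 0, 0, 0.2],
    [0, 0, 0, 0, 0, 0, 0.2],
  ],
)

```text
time_s: 3.58
position: [0.4564, -0.1931, 0.005]
tcp_rot: [[0.044, 0.999, -0.001], [0.999, -0.044, 0.001], [0.001, -0.001, -1.0]]
force: [-2.4, 0.6, 2.4]
opening: 0.411
grasp_force: 30.0
```

Call:
send_rows(
  commands=[
    [0, 0, 0, -0.05, 0, -0.3, 0.2],
    [0, 0, 0, -0.15, 0, -0.6, 0.2],
    [0, 0, 0, -0.3, 0, -0.93, 0.2],
    [0, 0, 0, -0.45, 0, -1.2, 0.2],
    [0, 0, 0, -0.63, 0, -1.5, 0.2],
    [0, 0, 0, -0.83, 0, -1.77, 0.2],
    [0, 0, 0, -1.05, 0, -2, 0.2],
    [0, 0, 0, -1.3, 0, -2.25, 0.2],
    [0, 0, 0, -1.55, 0, -2.45, 0.2],
    [0, 0, 0, -1.8, 0, -2.7, 0.2],
    [0, 0, 0, -2.1, 0, -3, 0.2],
    [0, 0, 0, -2.1, 0, -3.3, 0.2],
    [0, 0, 0, -2.1, 0, -3.6, 0.2],
    [0, 0, 0, -2.1, 0, -3.9, 0.2],
    [0, 0, 0, -2.1, 0, -4.2, 0.2],
    [0, 0, 0, -2.1, 0, -4.2, 0.2],
    [0, 0, 0, -2.1, 0, -4.2, 0.2],
    [0, 0, 0, -2.1, 0, -4.2, 0.2],
  ],
)

```text
time_s: 5.08
position: [0.4546, -0.2569, 0.131]
tcp_rot: [[0.042, 0.999, 0.001], [0.999, -0.042, -0.002], [-0.002, 0.001, -1.0]]
force: [-0.2, -0.3, -8.4]
opening: 0.409
grasp_force: 30.0
```

```bash
python3 - <<'E'
from h import *
im,K,k1,E=cam("side");np.savez("side3.npz",im=im,K=K,k1=k1,E=E)
cv2.imwrite("pics/side3.png",cv2.resize(im[140:340,240:500],None,fx=3,fy=3,interpolation=cv2.INTER_CUBIC))
s=read_state();print(s["position"],s["force"],s["opening"])
E
```

```text
[ 0.45450541 -0.25666228  0.13081688] [ 0.19127012 -0.33726023 -9.04111797] 0.4105971976059841
```

View pics/side3.png

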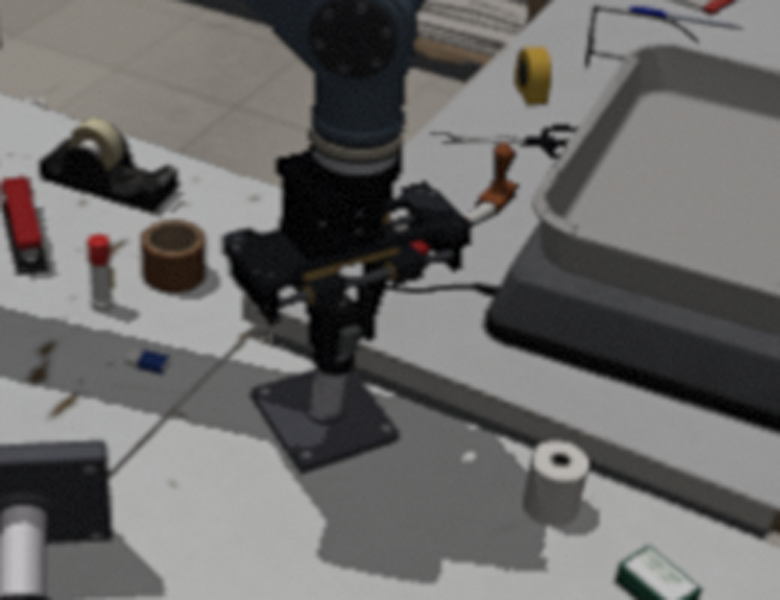

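The stand hangs upright by the studs, with its foot at about (325,415) in the crop and its full weight on the wrist. I lower it until it touches the table.

Call:
send_rows(
  commands=[
    [0, 0, 0, 0, 0, 0.2, 0.2],
    [0, 0, 0, 0, 0, 0.4, 0.2],
    [0, 0, 0, 0, 0, 0.6, 0.2],
    [0, 0, 0, 0, 0, 0.75, 0.2],
    [0, 0, 0, 0, 0, 0.85, 0.2],
    [0, 0, 0, 0, 0, 0.92, 0.2],
    [0, 0, 0, 0, 0, 0.97, 0.2],
    [0, 0, 0, 0, 0, 0.97, 0.2],
    [0, 0, 0, 0, 0, 0.97, 0.2],
  ],
)

```text
time_s: 5.88
position: [0.454, -0.2536, 0.1058]
tcp_rot: [[0.044, 0.999, -0.0], [0.999, -0.044, 0.004], [0.004, -0.0, -1.0]]
force: [-3.5, 11.6, 28.4]
opening: 0.411
grasp_force: 30.0
```

Call:
send_rows(
  commands=[
    [0, 0, 0, 0, 0, -0.1, 0.2],
    [0, 0, 0, 0, 0, -0.2, 0.2],
    [0, 0, 0, 0, 0, -0.2, 0.2],
  ],
)

```text
time_s: 6.13
position: [0.4547, -0.2567, 0.1084]
tcp_rot: [[0.043, 0.999, 0.001], [0.999, -0.043, -0.002], [-0.001, 0.001, -1.0]]
force: [0.1, -1.3, -9.5]
opening: 0.406
grasp_force: 30.0
```

```bash
python3 - <<'E'
from h import *
im,K,k1,E=cam("side")
cv2.imwrite("pics/side4.png",cv2.resize(im[225:305,300:390],None,fx=6,fy=6,interpolation=cv2.INTER_CUBIC))
s=read_state();print(s["position"],s["force"],s["moment"])
E
```

```text
[ 0.45475923 -0.25703644  0.10784391] [ 0.09730843  0.53129294 -4.06046484] [-0.02935956  0.01369253 -0.016313  ]
```

View pics/side4.png

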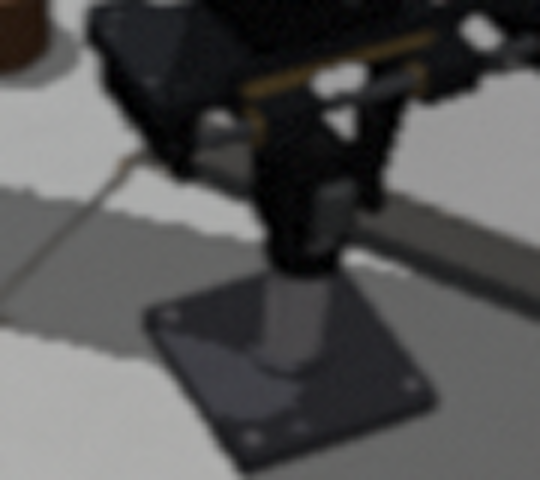

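The stand is upright and held just above the table by the studs, with the button facing the camera (-y side). A slight tilt remains, so I lower it to light contact and release so that it settles flat.

Call:
send_rows(
  commands=[
    [0, 0, 0, 0, 0, 0.04, 0.2],
    [0, 0, 0, 0, 0, 0.08, 0.2],
    [0, 0, 0, 0, 0, 0.08, 0.2],
    [0, 0, 0, 0, 0, 0.08, 0.2],
  ],
)

```text
time_s: 6.52
position: [0.4549, -0.2563, 0.1063]
tcp_rot: [[0.044, 0.999, 0.001], [0.999, -0.044, 0.0], [0.0, 0.001, -1.0]]
force: [-0.3, 4.6, 7.0]
opening: 0.408
grasp_force: 30.0
```

Call:
send_rows(
  commands=[
    [0, 0, 0, 0, 0, 0, 0.5],
    [0, 0, 0, 0, 0, 0, 0.6],
    [0, 0, 0, 0, 0, 0, 0.8],
    [0, 0, 0, 0, 0, 0, 1],
    [0, 0, 0, 0, 0, 0, 1],
    [0, 0, 0, 0, 0, 0, 1],
    [0, 0, 0, 0, 0, 0, 1],
    [0, 0, 0, 0, 0, 0, 1],
  ],
)

```text
time_s: 7.18
position: [0.4543, -0.2565, 0.1055]
tcp_rot: [[0.044, 0.999, -0.0], [0.999, -0.044, -0.0], [-0.0, -0.0, -1.0]]
force: [0.0, 0.1, 0.0]
opening: 0.928
grasp_force: 0.0
```

```bash
python3 - <<'E'
from h import *
im,K,k1,E=cam("side");np.savez("side5.npz",im=im,K=K,k1=k1,E=E)
cv2.imwrite("pics/side5.png",cv2.resize(im[225:305,300:390],None,fx=6,fy=6,interpolation=cv2.INTER_CUBIC))
s=read_state();print(s["position"],s["force"],s["opening"])
E
```

```text
[ 0.45429017 -0.2564437   0.10550214] [-0.15897291  0.03660122 -0.30026187] 0.9533236261793727
```

View pics/side5.png

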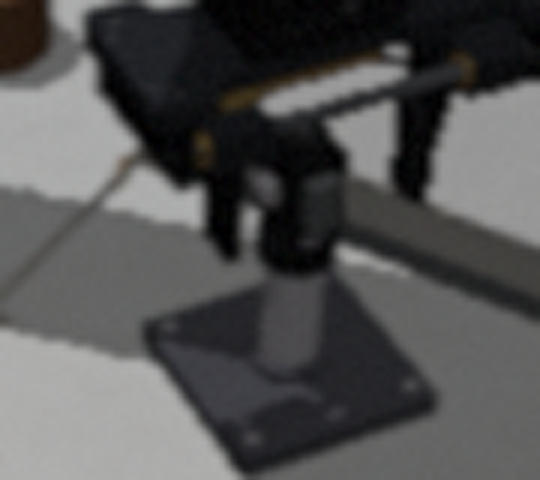

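```bash
python3 - <<'E'
from h import *
S=(lambda d:(d["K"],float(d["k1"]),d["E"]))(np.load("side5.npz"))
f=lambda x,y:(300+x/6-.4,225+y/6-.4)
c=[onz(f(*p),.014,*S) for p in[(147,322),(247,460),(437,395)]]
print(np.round(c,4),"centre",((c[0]+c[2])/2).round(4),[np.linalg.norm(c[1]-c[i]).round(4) for i in(0,2)],np.degrees(np.arctan2(*(c[2]-c[1])[1::-1])).round(1))
print("button",onz(f(320,212),.116,*S).round(4), "collar top z.09",onz(f(300,253),.09,*S).round(4))
s=read_state();print(s["joint_positions"],s["position"])
E
```

```text
[[ 0.4096 -0.19    0.014 ]
 [ 0.4052 -0.2872  0.014 ]
 [ 0.5004 -0.2912  0.014 ]] centre [ 0.455  -0.2406  0.014 ] [np.float64(0.0974), np.float64(0.0953)] -2.4
button [ 0.4509 -0.2611  0.116 ] collar top z.09 [ 0.4467 -0.2545  0.09  ]
[-4.17291763e+01  3.25135452e+01  1.02903921e+02 -9.28355557e-04
  4.45831087e+01 -3.92269057e+01] [ 0.45429017 -0.2564437   0.10550214]
```

Call:
send_rows(
  commands=[
    [0, 0, 0, 0, 0, -1, 1],
    [0, 0, 0, 0, 0, -2, 1],
    [0, 0, 0, 0, 0, -3, 1],
    [0, 0, 0, -1, 0, -4, 1],
    [0, 0, 0, -2.3, 0, -4.8, 1],
    [0, 0, 0, -3.5, 0, -5, 1],
    [0, 0, 0, -3.5, 0, -5, 1],
    [0, 0, 0, -3.5, 0, -5, 1],
    [0, 0, 0, -3.5, 0, -5, 1],
    [0, 0, 0, -3.5, 0, -5, 1],
  ],
)

```text
time_s: 8.07
position: [0.4491, -0.3595, 0.2545]
tcp_rot: [[0.043, 0.999, -0.002], [0.999, -0.043, 0.003], [0.003, -0.002, -1.0]]
force: [0.4, 0.5, 0.8]
opening: 1.001
grasp_force: 0.0
```

```bash
python3 - <<'E'
from h import *
im,K,k1,E=cam("wrist");cv2.imwrite("pics/wrist6.png",im[:300]);np.savez("wrist6.npz",im=im,K=K,k1=k1,E=E)
s=read_state();print(s["position"])
for P in[(.454,-.2405,.15),(.454,-.2405,.138),(.455,-.2405,.0)]: print(proj(P,K,k1,E).round(1))
E
```

```text
[ 0.44922392 -0.35946397  0.25455947]
[319.7  47.3]
[319.9  51. ]
[322.3  78.2]
```

View pics/wrist6.png

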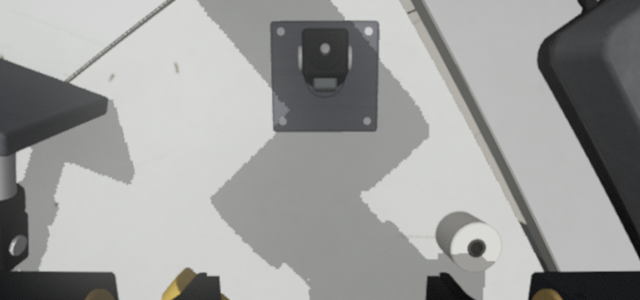

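The stand is upright: the foot square is centred at (324.5,77), the screw is at (325,48.5) and the button faces -y at (325,84).

```bash
python3 - <<'E'
from h import *
C=(lambda d:(d["K"],float(d["k1"]),d["E"]))(np.load("wrist6.npz"))
print("screw",onz((325,48.5),.149,*C).round(4),"foot",onz((324.5,77),.012,*C).round(4),"headtop front edge",onz((326,78),.138,*C).round(4),"studs",onz((299.5,58),.116,*C).round(4),onz((352,58),.116,*C).round(4))
s=read_state();R=np.array(s["tcp_rot"]);print((R.T@(np.array([.457,-.2425,.20])-s["position"])/.03).round(2))
E
```

```text
screw [ 0.4572 -0.2411  0.149 ] foot [ 0.4571 -0.241   0.012 ] headtop front edge [ 0.4572 -0.2571  0.138 ] studs [ 0.4398 -0.2405  0.116 ] [ 0.4758 -0.242   0.116 ]
[3.9  0.1  1.83]
```

Call:
send_rows(
  commands=[
    [0, 0, 1.4, 1, 0.1, 0.5, 1],
    [0, 0, 2.8, 2, 0.1, 1, 1],
    [0, 0, 4.2, 3, 0.1, 1.5, 1],
    [0, 0, 5.6, 3.85, 0.1, 1.8, 1],
    [0, 0, 7, 3.85, 0.1, 1.8, 1],
    [0, 0, 8.4, 3.85, 0.1, 1.8, 1],
    [0, 0, 9.8, 3.85, 0.1, 1.8, 0.9],
    [0, 0, 11.2, 3.85, 0.1, 1.8, 0.8],
    [0, 0, 12.6, 3.85, 0.1, 1.8, 0.7],
    [0, 0, 14, 3.85, 0.1, 1.8, 0.7],
    [0, 0, 15.4, 3.85, 0.1, 1.8, 0.7],
    [0, 0, 16.8, 3.85, 0.1, 1.8, 0.7],
    [0, 0, 18, 3.85, 0.1, 1.8, 0.7],
    [0, 0, 18, 3.85, 0.1, 1.8, 0.7],
    [0, 0, 18, 3.85, 0.1, 1.8, 0.7],
    [0, 0, 18, 3.85, 0.1, 1.8, 0.7],
  ],
)

```text
time_s: 9.45
position: [0.4576, -0.2453, 0.2014]
tcp_rot: [[0.999, -0.04, -0.001], [-0.04, -0.999, 0.0], [-0.001, -0.0, -1.0]]
force: [-0.9, 0.6, -0.7]
opening: 0.701
grasp_force: 0.0
```

```bash
python3 - <<'E'
from h import *
P=[]
for i in range(4):
    optics.capture("side");s=read_state();P.append(s["position"])
p=np.mean(P,0);R=np.array(s["tcp_rot"]);print(p,np.std(P,0),(R.T@(np.array([.4565,-.2435,.099])-p)/.03).round(2),R.round(3),s["opening"])
E
```

```text
[ 0.45768571 -0.24570077  0.20145321] [2.33546967e-05 1.57631675e-04 3.09472958e-05] [-0.04 -0.07  3.42] [[ 0.999 -0.043 -0.   ]
 [-0.043 -0.999  0.   ]
 [-0.    -0.    -1.   ]] 0.700726553605711
```

Call:
send_rows(
  commands=[
    [0, 0, 0, -0.03, -0.07, 0.7, 0.7],
    [0, 0, 0, -0.03, -0.07, 1.4, 0.7],
    [0, 0, 0, -0.03, -0.07, 2.1, 0.7],
    [0, 0, 0, -0.03, -0.07, 2.7, 0.7],
    [0, 0, 0, -0.03, -0.07, 3.1, 0.7],
    [0, 0, 0, -0.03, -0.07, 3.35, 0.7],
    [0, 0, 0, -0.03, -0.07, 3.4, 0.5],
    [0, 0, 0, -0.03, -0.07, 3.4, 0.48],
    [0, 0, 0, -0.03, -0.07, 3.4, 0.47],
    [0, 0, 0, -0.03, -0.07, 3.4, 0.47],
    [0, 0, 0, -0.03, -0.07, 3.4, 0.47],
  ],
)

```text
time_s: 10.57
position: [0.4574, -0.2443, 0.1004]
tcp_rot: [[0.999, -0.043, 0.001], [-0.043, -0.999, -0.001], [0.001, 0.001, -1.0]]
force: [-0.0, 0.3, 0.1]
opening: 0.487
grasp_force: 0.0
```

```bash
python3 - <<'E'
from h import *
im,K,k1,E=cam("side")
cv2.imwrite("pics/side7.png",cv2.resize(im[215:305,300:400],None,fx=6,fy=6,interpolation=cv2.INTER_CUBIC))
s=read_state();print(s["position"],s["force"],s["opening"])
E
```

```text
[ 0.45736714 -0.24424151  0.10032616] [-0.3542692   0.16492897  0.52483386] 0.4783645234016089
```

View pics/side7.png

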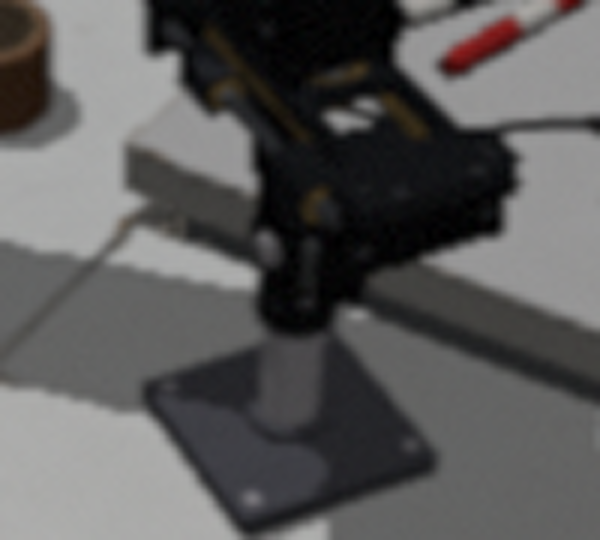

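The stand is upright with the foot flat, and the finger is over the button at about (310,270) in the crop, with no force on it. Now I squeeze (ninth picture used).

Call:
send_rows(
  commands=[
    [0, 0, 0, 0, 0, 0, 0.42],
    [0, 0, 0, 0, 0, 0, 0.38],
    [0, 0, 0, 0, 0, 0, 0.3],
    [0, 0, 0, 0, 0, 0, 0.2],
    [0, 0, 0, 0, 0, 0, 0.2],
    [0, 0, 0, 0, 0, 0, 0.2],
    [0, 0, 0, 0, 0, 0, 0.2],
    [0, 0, 0, 0, 0, 0, 0.2],
  ],
)

```text
time_s: 11.28
position: [0.4572, -0.2427, 0.1001]
tcp_rot: [[0.999, -0.044, 0.001], [-0.044, -0.999, 0.001], [0.001, -0.001, -1.0]]
force: [1.0, 3.9, 5.7]
opening: 0.341
grasp_force: 30.1
```

Call:
send_rows(
  commands=[
    [0, 0, 0, 0, -0.06, 0, 0.2],
    [0, 0, 0, 0, -0.06, -0.05, 0.2],
    [0, 0, 0, 0, -0.06, -0.1, 0.2],
    [0, 0, 0, 0, -0.06, -0.1, 0.2],
  ],
)

```text
time_s: 11.62
position: [0.4572, -0.2423, 0.1026]
tcp_rot: [[0.999, -0.044, 0.0], [-0.044, -0.999, -0.0], [0.0, 0.0, -1.0]]
force: [-0.7, -0.5, -1.9]
opening: 0.342
grasp_force: 30.1
```

Call:
send_rows(
  commands=[
    [0, 0, 0, 0, 0, -0.05, 0.2],
    [0, 0, 0, 0, 0, -0.1, 0.2],
    [0, 0, 0, 0, 0, -0.15, 0.2],
    [0, 0, 0, 0, 0, -0.15, 0.2],
  ],
)

```text
time_s: 11.95
position: [0.4572, -0.2423, 0.1073]
tcp_rot: [[0.999, -0.044, 0.0], [-0.044, -0.999, -0.0], [0.0, 0.0, -1.0]]
force: [1.1, -0.7, -1.5]
opening: 0.34
grasp_force: 30.1
```

The pull is only about 2 N, so the pole is sliding. I continue towards the first stop.

Call:
send_rows(
  commands=[
    [0, 0, 0, 0, 0, -0.1, 0.2],
    [0, 0, 0, 0, 0, -0.2, 0.2],
    [0, 0, 0, 0, 0, -0.3, 0.2],
    [0, 0, 0, 0, 0, -0.4, 0.2],
    [0, 0, 0, 0, 0, -0.5, 0.2],
    [0, 0, 0, 0, 0, -0.6, 0.2],
    [0, 0, 0, 0, 0, -0.7, 0.2],
    [0, 0, 0, 0, 0, -0.8, 0.2],
    [0, 0, 0, 0, 0, -0.9, 0.2],
    [0, 0, 0, 0, 0, -0.95, 0.2],
  ],
)

```text
time_s: 12.78
position: [0.4571, -0.2422, 0.136]
tcp_rot: [[0.999, -0.044, 0.0], [-0.044, -0.999, -0.0], [0.0, 0.0, -1.0]]
force: [1.6, -1.2, -1.6]
opening: 0.345
grasp_force: 30.1
```

Call:
send_rows(
  commands=[
    [0, 0, 0, 0, 0, -0.05, 0.2],
    [0, 0, 0, 0, 0, -0.1, 0.2],
    [0, 0, 0, 0, 0, -0.15, 0.2],
    [0, 0, 0, 0, 0, -0.2, 0.2],
    [0, 0, 0, 0, 0, -0.25, 0.2],
    [0, 0, 0, 0, 0, -0.3, 0.2],
    [0, 0, 0, 0, 0, -0.35, 0.2],
    [0, 0, 0, 0, 0, -0.4, 0.2],
    [0, 0, 0, 0, 0, -0.4, 0.2],
  ],
)

```text
time_s: 13.53
position: [0.4571, -0.2422, 0.1478]
tcp_rot: [[0.999, -0.044, 0.0], [-0.044, -0.999, -0.0], [0.0, 0.0, -1.0]]
force: [1.0, -0.4, -1.5]
opening: 0.342
grasp_force: 30.1
```

Call:
send_rows(
  commands=[
    [0, 0, 0, 0, 0, -0.1, 0.2],
    [0, 0, 0, 0, 0, -0.2, 0.2],
    [0, 0, 0, 0, 0, -0.3, 0.2],
    [0, 0, 0, 0, 0, -0.4, 0.2],
    [0, 0, 0, 0, 0, -0.5, 0.2],
    [0, 0, 0, 0, 0, -0.6, 0.2],
    [0, 0, 0, 0, 0, -0.7, 0.2],
    [0, 0, 0, 0, 0, -0.8, 0.2],
    [0, 0, 0, 0, 0, -0.8, 0.2],
  ],
)

```text
time_s: 14.28
position: [0.457, -0.242, 0.1722]
tcp_rot: [[0.999, -0.044, 0.0], [-0.044, -0.999, 0.0], [0.0, -0.0, -1.0]]
force: [1.6, -1.6, -1.6]
opening: 0.341
grasp_force: 30.1
```

```bash
python3 - <<'E'
from h import *
im,K,k1,E=cam("side")
a=im[195:305,300:400];cv2.imwrite("pics/side8.png",cv2.resize(cv2.convertScaleAbs(a,alpha=1.5),None,fx=5.4,fy=5.4,interpolation=cv2.INTER_CUBIC))
s=read_state();print(s["position"],s["force"],s["opening"])
E
```

```text
[ 0.45700023 -0.24204948  0.17198677] [ 0.38786467 -0.74330989 -2.48796857] 0.3429294807621897
```

View pics/side8.png

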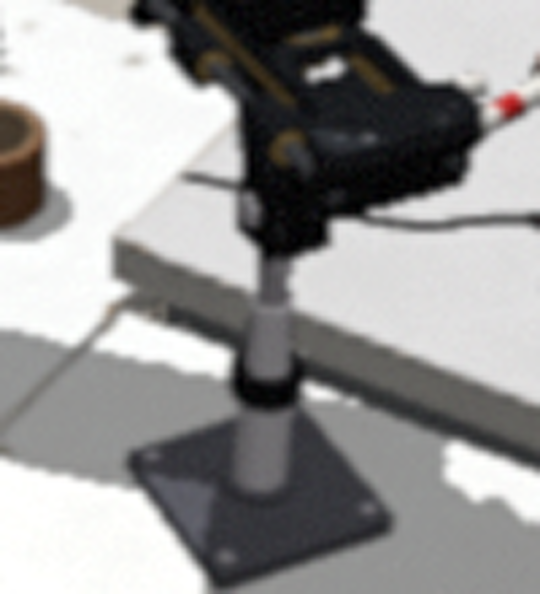

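Both sections are drawn out: the collar is at (265,385), the lower section at (270,335) and the upper at (275,280), with the foot flat. I make fine steps up to the second stop while watching the force.

Call:
send_rows(
  commands=[
    [0, 0, 0, 0, 0, -0.05, 0.2],
    [0, 0, 0, 0, 0, -0.1, 0.2],
    [0, 0, 0, 0, 0, -0.15, 0.2],
    [0, 0, 0, 0, 0, -0.18, 0.2],
    [0, 0, 0, 0, 0, -0.18, 0.2],
  ],
)

```text
time_s: 14.75
position: [0.457, -0.242, 0.1771]
tcp_rot: [[0.999, -0.044, -0.0], [-0.044, -0.999, 0.0], [-0.0, -0.0, -1.0]]
force: [1.1, -1.1, -2.8]
opening: 0.342
grasp_force: 30.1
```

Call:
send_rows(
  commands=[
    [0, 0, 0, 0, 0, -0.02, 0.2],
    [0, 0, 0, 0, 0, -0.04, 0.2],
    [0, 0, 0, 0, 0, -0.04, 0.2],
  ],
)

```text
time_s: 15.0
position: [0.457, -0.2421, 0.1782]
tcp_rot: [[0.999, -0.044, -0.0], [-0.044, -0.999, 0.0], [-0.0, -0.0, -1.0]]
force: [1.1, -0.6, -2.6]
opening: 0.342
grasp_force: 30.1
```

```bash
cat > f.py <<'E'
from h import *
F=[];P=[]
for i in range(6):
    optics.capture("side");s=read_state();F.append(s["force"]);P.append(s["position"])
print(np.mean(P,0).round(4),np.mean(F,0).round(2),np.std(F,0).round(2),s["opening"],s["time_s"])
E
python3 f.py
```

```text
[ 0.457  -0.2421  0.1782] [ 0.82 -1.18 -2.09] [0.43 0.34 0.26] 0.33784314451774394 15.3
```

Call:
send_rows(
  commands=[
    [0, 0, 0, 0, 0, -0.02, 0.2],
    [0, 0, 0, 0, 0, -0.04, 0.2],
    [0, 0, 0, 0, 0, -0.04, 0.2],
  ],
)

```text
time_s: 15.55
position: [0.457, -0.2421, 0.1794]
tcp_rot: [[0.999, -0.044, -0.0], [-0.044, -0.999, 0.0], [-0.0, -0.0, -1.0]]
force: [0.4, -1.4, -2.6]
opening: 0.345
grasp_force: 30.1
```

```bash
python3 f.py
```

```text
[ 0.457  -0.2421  0.1794] [ 1.37 -0.85 -2.6 ] [0.51 0.36 0.33] 0.3462543430559141 15.85
```

Call:
send_rows(
  commands=[
    [0, 0, 0, 0, 0, -0.02, 0.2],
    [0, 0, 0, 0, 0, -0.02, 0.2],
  ],
)

```text
time_s: 16.02
position: [0.457, -0.2421, 0.18]
tcp_rot: [[0.999, -0.044, -0.0], [-0.044, -0.999, 0.0], [-0.0, -0.0, -1.0]]
force: [0.9, -1.3, -3.1]
opening: 0.345
grasp_force: 30.1
```

```bash
python3 f.py
```

```text
[ 0.457  -0.2421  0.18  ] [ 0.79 -0.93 -2.38] [0.38 0.3  0.74] 0.34340871729603234 16.3167
```

Call:
send_rows(
  commands=[
    [0, 0, 0, 0, 0, -0.015, 0.2],
    [0, 0, 0, 0, 0, -0.015, 0.2],
  ],
)

```text
time_s: 16.48
position: [0.457, -0.2421, 0.1803]
tcp_rot: [[0.999, -0.044, -0.0], [-0.044, -0.999, 0.0], [-0.0, -0.0, -1.0]]
force: [1.4, -0.7, -3.7]
opening: 0.344
grasp_force: 30.1
```

```bash
python3 f.py
```

```text
[ 0.457  -0.2421  0.1803] [ 1.22 -1.11 -3.43] [0.58 0.7  0.5 ] 0.3404708201408557 16.7833
```

Call:
send_rows(
  commands=[
    [0, 0, 0, 0, 0, -0.015, 0.2],
    [0, 0, 0, 0, 0, -0.015, 0.2],
  ],
)

```text
time_s: 16.95
position: [0.4566, -0.2417, 0.1805]
tcp_rot: [[0.999, -0.044, -0.001], [-0.044, -0.999, 0.001], [-0.001, -0.001, -1.0]]
force: [0.7, -0.5, -5.3]
opening: 0.338
grasp_force: 30.1
```

```bash
python3 f.py
```

```text
[ 0.4566 -0.2417  0.1805] [ 0.78 -0.68 -5.96] [0.59 0.19 0.47] 0.3464992355332887 17.25
```

The force rose from 2.4 to 6 N, so it is at the second stop. I ease off slightly and check that it is steady.

Call:
send_rows(
  commands=[
    [0, 0, 0, 0, 0, 0.005, 0.2],
    [0, 0, 0, 0, 0, 0.005, 0.2],
    [0, 0, 0, 0, 0, 0.005, 0.2],
    [0, 0, 0, 0, 0, 0.005, 0.2],
  ],
)

```text
time_s: 17.58
position: [0.4567, -0.2418, 0.1806]
tcp_rot: [[0.999, -0.044, -0.001], [-0.044, -0.999, 0.001], [-0.001, -0.001, -1.0]]
force: [-0.0, 0.0, -5.4]
opening: 0.348
grasp_force: 30.0
```

```bash
python3 f.py; python3 f.py
```

```text
[ 0.4568 -0.2419  0.1806] [-0.07 -0.39 -6.27] [0.31 0.78 0.51] 0.347839184599813 17.8833
[ 0.4568 -0.2419  0.1806] [-0.86  0.08 -6.22] [0.46 0.37 0.48] 0.34568822930584703 18.1833
```

Call:
send_rows(
  commands=[
    [0, 0, 0, 0, 0, 0.012, 0.2],
    [0, 0, 0, 0, 0, 0.012, 0.2],
    [0, 0, 0, 0, 0, 0.012, 0.2],
  ],
)

```text
time_s: 18.43
position: [0.4569, -0.242, 0.1805]
tcp_rot: [[0.999, -0.044, -0.0], [-0.044, -0.999, 0.0], [-0.0, -0.0, -1.0]]
force: [-0.1, 0.2, -4.3]
opening: 0.345
grasp_force: 30.0
```

```bash
python3 f.py; python3 f.py
```

```text
[ 0.457  -0.242   0.1805] [-0.78  0.98 -2.84] [0.44 0.42 0.39] 0.3462197162484323 18.7333
[ 0.457  -0.242   0.1805] [-1.3   1.42 -2.06] [0.2  0.42 0.58] 0.34038638692614787 19.0333
```

```bash
python3 -c "
from rig import bot
print(bot.hand_in())"
```

```text
the job is handed in; nothing more can be done
None
```

I handed the job in at about 19 s: the smaller stand is upright on its foot, and the gripper is holding the pole out at its second stop (head about 80 mm up). None of my moves touched the other things on the table, though I took no closing picture to check them.

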